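Show the sensor head to the reference plate

TASK

In the two-bay dock, slide the guard all the way across so that it uncovers the sensor head with the box-shaped housing and shuts over the round one, and leave it there. Draw the box-shaped head up out of its socket, then tilt it and hold it up in front of the leaning white reference plate, its lens about 8 cm from the plate, aimed squarely at the plate's cross, touching nothing but the gripper. Finish while still holding it there, motionless; leave the round head and everything else on the bench alone.

Things in the scene. Friction and masses are not known exactly. Their poses are not given: they have to be found in the camera images.
- dock: White open-topped dock fixed to the bench, 186 (x) by 392 mm (y), 8 mm walls, top 132 mm above the bench. Origin: centre of its underside, z up. Two bays centred at y = +90 and -90 mm, each 170 (x) by 185 mm (y) inside, floor at z 30 mm with a round socket (33 mm wide, 26 deep) in its middle; 6 mm wall between them up to z 100. One head stands in each; which is where varies.
- guard (a joint): Clear guard's position along the dock's y, m: starts near 0 (half over both bays); +0.09 = stop, wholly over the +y bay (-y bay open); -0.09 = stop, wholly over the -y bay. Guard 172 (x) by 180 mm (y), 6 mm thick, underside 121 mm above the bench; about 1.5 N friction, stays where left.
- guard_grip (a point): Grip point of the guard's handle: an aluminium bar in the middle of the guard's top, 60 mm along the dock's x, 20 mm thick along the dock's y, standing from 125 to 159 mm above the bench. The point is on its centre, 146 mm above the bench; axes as the dock's.
- box_head: Head to take, white box housing, 0.2-0.45 kg. Origin: lens centre, its lower end; z runs from lens up to rib (lens looks along -z). Lens barrel 30 mm wide, z 0-24; housing 62 (x) by 48 (y), z 24-70; grey grip rib 50 (x) by 20 mm (y), z 70-107, pinch it across y. Starts upright, origin 6 mm above the bench, rib top 113 (8 mm under the guard), turned up to 0.25 rad from the dock.
- round_head: The head to leave: same barrel, rib and heights, but a round white housing 56 mm in diameter. Same axes and origin. It stands in the other bay and stays there under the guard.
- plate: White square reference plate, 130 x 130 x 6 mm, thin black cross on its face, leaning back 45 degrees on a low fixed steel stand (base 140 x 110 mm). Origin: centre of the cross on the face, 72 mm above the bench; z: outward normal of the face, 45 degrees upward, towards the robot's side; y horizontal; x up the slope to the far top edge.
- screwdriver: Bystander: screwdriver 160 mm long lying flat. Leave it.
- wrench: Bystander: open wrench 150 mm long lying flat. Leave it.
- screw_jar: Bystander: small closed jar, 48 mm in diameter, 55 mm high, upright. Leave it.
- spacer: Bystander: flat aluminium ring, 52 mm in diameter, 18 mm high. Leave it.
- parts_tray: Bystander: small open blue tray, 90 x 70 x 30 mm. Leave it.
- end_cap: Bystander: black disc, 40 mm in diameter, 14 mm high. Leave it.
- oil_can: Bystander: upright can, 44 mm in diameter, 100 mm high. Leave it.
Not all that is in view belongs to the job. Leave any blue look-alike of the box_head alone. Leave any red look-alike of the part that bears plate alone.

How it is judged:
By the outcome, as a careful person would: the job done as asked, in the order asked, and still so for the second after the job is handed in, while the arm keeps its last pose, push and grip.
It also fails if it takes over 45 s, if anything falls off the work surface, if the arm or the gripper's body presses on something with over 40 N, if the wrist force passes 120 N, or if a joint passes its speed limit or range.

ROBOT

A 6-joint arm with a two-finger parallel gripper is mounted at the origin on the work surface. World frame = base frame: x ahead of the robot, y to its left, z up, the work surface at z = 0. Lengths are in m, angles in rad, forces in N, time in s.
With the tool pointing down it reaches from about 0.3 to 0.825 m from the base axis. Payload 5.4 kg.
Tool frame: the origin (TCP) lies midway between the tips of the shut fingers; the grasp point (between the pads) lies 19 mm behind it; z points along the fingers, y is the line along which they close (so a half turn about z gives the same grasp; the last joint's range is limited). The gripper opens to 92 mm and grips with 3 to 60 N. Pads are 20 mm wide; open, the fingers measure 128 mm over their backs; the gripper's body (75 mm by 189 mm) begins 69 mm behind the grasp point.
Start: joints at [-1.423, 0.158, 1.597, -0, 1.386, -0.21], TCP at [0.201, -0.539, 0.215] pointing down, gripper open.
Joint ranges: [-2.91, 2.91], [-0.94, 2.29], [0.18, 2.7], [-1.29, 4.43], [0.17, 2.64], [-3, 3]. Speed limits (rad/s): [2.57, 2.57, 3.14, 3.14, 3.14, 3.14].

INTERFACE

Orientations are given as a 3x3 rotation matrix whose columns are the frame's x, y, z axes.
In Python, from cell import * gives the robot as it stands.
- The arm moves only by the tool move_arm, never from a script. Its argument "plan" is a list of rows, each a list of 4 numbers: the shift along the tool's x, y, z in mm, then the turn about the tool's z in rad. In form: [[tx, ty, tz, spin], ...]. A call has 1 to 10 rows; each row is the pose to reach, as a shift and turn from the pose commanded when the call began, along the tool's axes at that moment; what a row does not reach only later rows make up. A row lasts 1/10 s, in which the tool goes at most 50 mm and 8.59 degrees, less where a joint would pass 70% of its speed; a pose out of reach is approached as far as the arm can. A call with a gripper value outside its range is refused whole. "hand" is the opening, from 0 (shut) to 1 (fully open), set as the call begins (left out, the last holds). The fingers move at their own pace and stop on an object; "force" is the grip in N (left out, the last holds). Time passes only in rows, so rows that repeat a pose let the fingers close. It gives the time, the measured TCP pose, the force, the opening and the grip force at its end, in the units of the state.
- read_state(): the state, without advancing time (a new reading comes with each control period).
- read_camera(name): name is "scene" or "top" or "wrist"; returns a dict with "frame" (420x560x3 uint8, blue, green, red), "intrinsics" (3x3 intrinsics, pixels), "k1" (the pictures are not rectified: a ray, as slopes to the right and down, at radius r is drawn at 1 + k1 r^2 times it, then the intrinsics apply), "T" (4x4, takes a point from camera to world coordinates). Camera axes: x right, y up, looking along -z (the intrinsics and any distortion apply to the point x, -y, -z); pixel columns grow to the right and rows downward; lengths in m; the calibration is good to about 2 mm. A picture is of the moment at which its call begins. There is no depth.
- sign_off(): hands the job in; it is judged then, once.
The state is a dict: "time_s": time; "joint_pos": joint angles; "dq": joint speeds; "tau": joint torques, N m; "tcp_pos": TCP position; "ee_rot": TCP orientation; "contact_force": force on the tool from outside, world axes, zero at the start; "moment": the same for the moment, N m; "grip_width": finger opening in m; "grip_force": force on a finger pad.
Only numpy, scipy, OpenCV 4.12 (cv2) and the standard library are available. Lean on these libraries where they do the work, as an engineer would, in place of code of your own. Each camera call takes 0.05 s, during which the arm holds its last target. There are 200 camera calls.

## Working session

There is one attempt and no reset: what is moved stays moved. The work goes in short steps, Python scripts to look and compute and a tool call to move; the robot and the scene stay as the last step left them, time stands still between calls to the robot, and variables do not carry over. Pictures are saved under pics/ and viewed, at most 10 in all, crops included, and the job is handed in when it is done.

Besides the shell and the picture viewer there is one more tool, called after "Call:" as a command line: name --pt "numbers of a row" for each row, then --argument value for the rest. move_arm: Moves the arm, as the interface text tells. Its arguments: {"type":"object","properties":{"plan":{"type":"array"},"hand":{"type":"number"},"force":{"type":"number"}},"required":["plan"]}

```bash
mkdir -p pics; ls
cat > h.py <<'E'
import numpy as np, cv2
from cell import *
def cam(n):
    c=read_camera(n); return c
def ray(c,u,v):
    K=np.array(c["intrinsics"]);T=np.array(c["T"]);k=c["k1"]
    d=np.array([(u-K[0,2])/K[0,0],(v-K[1,2])/K[1,1]]);s=d.copy()
    for _ in range(30): s=d/(1+k*(s@s))
    w=T[:3,:3]@np.array([s[0],-s[1],-1]); return T[:3,3],w
def onz(c,u,v,z):
    o,w=ray(c,u,v); return o+w*(z-o[2])/w[2]
def proj(c,p):
    K=np.array(c["intrinsics"]);T=np.array(c["T"])
    q=T[:3,:3].T@(np.array(p)-T[:3,3]); s=np.array([q[0],-q[1]])/-q[2]
    s=s*(1+c["k1"]*(s@s)); return np.array([K[0,0]*s[0]+K[0,2],K[1,1]*s[1]+K[1,2]])
def tri(rs):
    A=np.zeros((3,3));b=np.zeros(3)
    for o,w in rs:
        w=w/np.linalg.norm(w);P=np.eye(3)-np.outer(w,w);A+=P;b+=P@o
    return np.linalg.solve(A,b)
E
python3 - <<'E'
from h import *
for n in("scene","top"):
    c=cam(n);cv2.imwrite(f"pics/{n}0.png",cv2.resize(c["frame"],(784,588)))
    cv2.imwrite(f"{n}0.png",c["frame"])
    print(n,np.round(c["T"],3).tolist(),c["k1"],np.round(c["intrinsics"],1).tolist())
s=read_state();print(s["time_s"],np.round(s["ee_rot"],3).tolist())
E
```

```text
pics
scene [[0.632, -0.669, 0.391, 0.912], [0.775, 0.54, -0.328, -0.399], [0.008, 0.511, 0.86, 0.952], [0.0, 0.0, 0.0, 1.0]] -0.049768252116563334 [[413.3, 0.0, 278.9], [0.0, 413.3, 206.6], [0.0, 0.0, 1.0]]
top [[0.012, 0.994, -0.109, 0.367], [-1.0, 0.013, 0.002, -0.081], [0.003, 0.109, 0.994, 1.394], [0.0, 0.0, 0.0, 1.0]] 0.0030656504006208265 [[432.4, 0.0, 283.3], [0.0, 432.4, 207.3], [0.0, 0.0, 1.0]]
0.1 [[0.937, 0.35, -0.0], [0.35, -0.937, 0.002], [0.0, -0.002, -1.0]]
```

View pics/scene0.png

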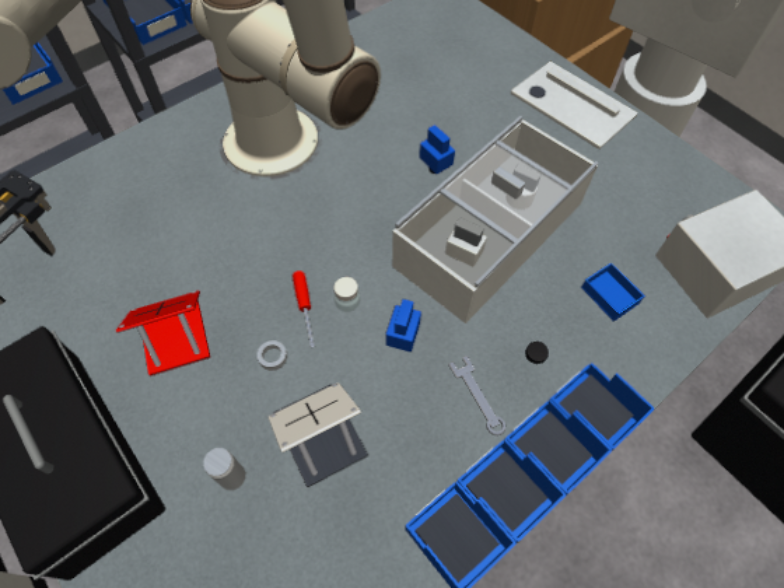

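View pics/top0.png

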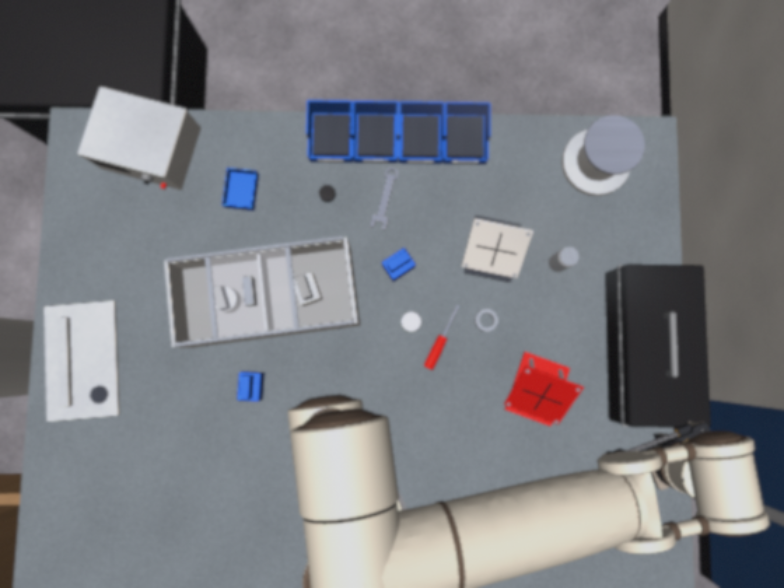

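Scene view (784×588): box-like head in the near bay at about (466,238), rounder one at (520,185) under the guard's handle (510,178); white plate cross at (313,412), red look-alike at (165,330). The blue look-alikes at (403,325) and (437,150) stand outside the dock. Next: one enlarged crop to confirm.

Run:
```python
from h import *
a=cv2.imread("scene0.png");b=cv2.imread("top0.png")
A=cv2.resize(a[80:230,275:430],(413,400),interpolation=cv2.INTER_CUBIC)  # 2.667x
B=cv2.resize(b[165:250,112:260],(592,340),interpolation=cv2.INTER_CUBIC)*1 # 4x
C=np.zeros((600,800,3),np.uint8);
A=cv2.resize(a[80:230,275:430],(310,300),interpolation=cv2.INTER_CUBIC) #2x
C[:300,:310]=A
P=cv2.resize(a[265:355,180:270],(270,270),interpolation=cv2.INTER_CUBIC);C[:270,320:590]=P #3x
P=cv2.resize(b[150:205,325:385],(180,165),interpolation=cv2.INTER_CUBIC);C[:165,600:780]=P #3x
B=cv2.resize(b[165:250,112:260],(522,300),interpolation=cv2.INTER_CUBIC);C[300:600,:522]=B #3.53
cv2.imwrite("pics/crop1.png",C)
```

```text
(no output)
```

View pics/crop1.png

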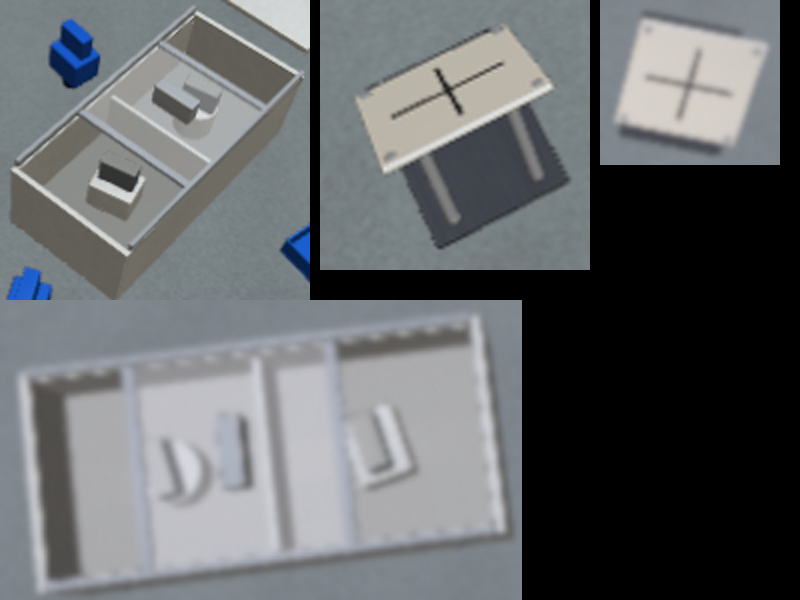

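The crop confirms it: the box housing is in the right (−y) bay and the round one is in the left bay, under the clear guard's handle. The cross is at full-res (222,295) in scene and (354,179) in top.

Run:
```python
from h import *
t=cam("top");s=cam("scene")
f=lambda x,y:(112+x/3.527-.35,165+(y-300)/3.53-.35)
P=[onz(t,*f(*p),.132) for p in[(22,374),(478,320),(507,535),(40,590)]]
P=np.array(P);print(P.round(4).tolist(),[np.linalg.norm(P[i]-P[i-1]).round(3) for i in range(4)],"ctr",P.mean(0).round(4))
d=P[0]+P[3]-P[1]-P[2];print("yaw(y axis)",np.arctan2(-d[0],d[1]))
g=lambda x,y:(275+x/2-.25,80+y/2-.25)
# handle top centre
a=onz(t,*f(230,449),.159);print("handle top",a.round(4))
print("handle tri",tri([ray(t,*f(230,449)),ray(s,*g(179,95))]).round(4))
c=tri([ray(s,180+(447-320)/3-.3,265+90/3-.3),ray(t,325+88/3-.3,150+86/3-.3)]);print("cross",c.round(4))
# plate corners triangulated
sc=[(505,27),(553,86),(385,172),(357,97)];tc=[(642,15),(768,43),(737,147),(614,124)]
for q in sc:print("s",(180+(q[0]-320)/3-.3,265+q[1]/3-.3))
S=[ray(s,180+(x-320)/3-.3,265+y/3-.3) for x,y in sc];T=[ray(t,325+(x-600)/3-.3,150+y/3-.3) for x,y in tc]
# scene view: +y is up-left..; match by nearest triangulation gap
for i,(o,w) in enumerate(S):
  best=[]
  for j,(o2,w2) in enumerate(T):
    p=tri([(o,w),(o2,w2)]);e=np.linalg.norm(np.cross(p-o,w/np.linalg.norm(w)))
    best.append((round(e*1000,1),j,p.round(4).tolist()))
  print(i,sorted(best)[:2])
```

```text
[[0.5637, 0.4046, 0.132], [0.6145, 0.0248, 0.132], [0.4344, -0.0031, 0.132], [0.3844, 0.3802, 0.132]] [np.float64(0.181), np.float64(0.383), np.float64(0.182), np.float64(0.386)] ctr [0.4992 0.2016 0.132 ]
yaw(y axis) 0.13126847773683958
handle top [0.5   0.222 0.159]
handle tri [0.5016 0.2246 0.1525]
cross [ 0.606  -0.3024  0.0678]
s (241.36666666666665, 273.7)
s (257.3666666666667, 293.3666666666667)
s (201.36666666666665, 322.0333333333333)
s (192.03333333333333, 297.0333333333333)
0 [(np.float64(1.0), 3, [0.5736, -0.2307, 0.0148]), (np.float64(13.3), 0, [0.6446, -0.2503, 0.1933])]
1 [(np.float64(0.4), 0, [0.668, -0.2485, 0.1192]), (np.float64(18.2), 3, [0.5979, -0.2272, -0.0851])]
2 [(np.float64(0.9), 1, [0.6426, -0.3743, 0.115]), (np.float64(10.9), 2, [0.5694, -0.3766, -0.0972])]
3 [(np.float64(3.7), 2, [0.5501, -0.3582, 0.0242]), (np.float64(4.3), 1, [0.6222, -0.3595, 0.2003])]
```

Positions are plausible: dock 0.383×0.182 m, yaw 0.13, and the cross at z 0.068. Moves have no tilt term, so I need to know whether an out-of-reach pose tilts the tool. I'll test that in free air above the start.

Call:
move_arm --pt "0 0 -50 0" --pt "0 0 -100 0" --pt "0 0 -150 0" --pt "0 0 -200 0" --pt "0 0 -250 0" --pt "0 0 -300 0" --pt "0 0 -350 0" --pt "0 0 -400 0" --pt "0 0 -450 0" --pt "0 0 -500 0"

```text
time_s: 1.2
tcp_pos: [0.1975, -0.5288, 0.6871]
ee_rot: [[0.937, 0.35, 0.003], [0.35, -0.937, -0.006], [0.001, 0.007, -1.0]]
contact_force: [14.1, -26.6, 74.6]
grip_width: 0.0918
grip_force: 0.0
```

Call:
move_arm --pt "0 0 -20 0" --pt "0 0 -40 0" --pt "0 0 -60 0" --pt "0 0 -80 0"

```text
time_s: 1.6
tcp_pos: [0.1859, -0.4963, 0.7208]
ee_rot: [[0.937, 0.35, 0.013], [0.35, -0.936, -0.037], [-0.001, 0.039, -0.999]]
contact_force: [-0.1, 0.1, 0.9]
grip_width: 0.0917
grip_force: 0.0
```

Run:
```python
from h import *
s=read_state()
for k in("time_s","joint_pos","tcp_pos","ee_rot","contact_force"):print(k,np.round(s[k],3).tolist())
```

```text
time_s 1.6
joint_pos [-1.446, 0.436, 0.183, 0.013, 2.484, -0.222]
tcp_pos [0.186, -0.496, 0.721]
ee_rot [[0.937, 0.35, 0.013], [0.35, -0.936, -0.037], [-0.001, 0.039, -0.999]]
contact_force [-0.112, 0.146, 0.896]
```

Call:
move_arm --pt "0 0 40 0" --pt "0 0 80 0" --pt "0 0 120 0" --pt "0 0 150 0" --pt "0 0 150 0"

```text
time_s: 2.1
tcp_pos: [0.1878, -0.5012, 0.5615]
ee_rot: [[0.937, 0.35, 0.01], [0.35, -0.936, -0.019], [0.003, 0.022, -1.0]]
contact_force: [-1.5, 1.0, -1.7]
grip_width: 0.0915
grip_force: 0.0
```

Run:
```python
from h import *
s=read_state()
for k in("time_s","joint_pos","tcp_pos","ee_rot","contact_force"):print(k,np.round(s[k],4).tolist())
```

```text
time_s 2.1
joint_pos [-1.4431, 0.087, 0.9957, 0.0087, 2.0382, -0.2261]
tcp_pos [0.1878, -0.5012, 0.5615]
ee_rot [[0.9366, 0.3501, 0.0104], [0.3503, -0.9364, -0.0195], [0.0029, 0.0219, -0.9998]]
contact_force [-1.4522, 1.0186, -1.6531]
```

Out-of-reach poses do tilt the tool, and the tilt stays in the commanded pose; it is about 1° now, which is harmless. Next I'll hover over the dock.

Call:
move_arm --pt "10 -10 0 0" --pt "30 -32 5 0" --pt "60 -63 20 0" --pt "92 -96 35 0" --pt "124 -129 50 0" --pt "156 -162 60 0" --pt "188 -195 70 0" --pt "220 -229 80 0" --pt "252 -262 90 0" --pt "284 -295 100 0"

```text
time_s: 3.1
tcp_pos: [0.3535, -0.1299, 0.4646]
ee_rot: [[0.937, 0.349, 0.021], [0.35, -0.936, -0.039], [0.006, 0.044, -0.999]]
contact_force: [0.5, 0.0, 0.8]
grip_width: 0.092
grip_force: 0.0
```

Call:
move_arm --pt "32 -33 10 0.03" --pt "64 -66 20 0.06" --pt "96 -100 30 0.09" --pt "128 -133 40 0.12" --pt "160 -166 50 0.15" --pt "192 -200 60 0.18" --pt "220 -230 68 0.21" --pt "245 -256 74 0.227" --pt "258 -269 79 0.227" --pt "262 -273 80 0.227"

```text
time_s: 4.1
tcp_pos: [0.5055, 0.2162, 0.3735]
ee_rot: [[0.991, 0.132, 0.019], [0.133, -0.991, -0.03], [0.015, 0.032, -0.999]]
contact_force: [0.3, -0.3, 0.0]
grip_width: 0.0924
grip_force: 0.0
```

Run:
```python
from h import *
s=read_state()
for k in("time_s","joint_pos","tcp_pos","ee_rot","contact_force"):print(k,np.round(s[k],4).tolist())
c=cam("wrist");cv2.imwrite("pics/w1.png",c["frame"]);print(np.round(c["T"],3).tolist())
```

```text
time_s 4.1
joint_pos [0.2043, 0.0354, 1.4208, -0.0336, 1.6728, 1.6386]
tcp_pos [0.5055, 0.2162, 0.3735]
ee_rot [[0.9911, 0.1321, 0.019], [0.1326, -0.9907, -0.0301], [0.0149, 0.0324, -0.9994]]
contact_force [0.3021, -0.349, 0.039]
[[0.132, 0.955, 0.265, 0.583], [-0.991, 0.118, 0.067, 0.233], [0.033, -0.271, 0.962, 0.544], [0.0, 0.0, 0.0, 1.0]]
```

View pics/w1.png

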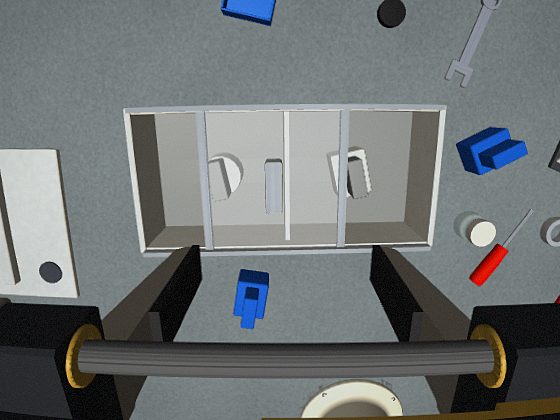

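The wrist view shows the dock with its handle at (273,185), the round head at (224,178) left and the box head at (353,172) right. The guard rails lie at columns 206 and 344.

Run:
```python
from h import *
c=cam("wrist");im=c["frame"]
P=np.array([onz(c,*p,.132) for p in[(124,109),(445,106),(434,250),(140,254)]])
print(P.round(4).tolist(),[np.linalg.norm(P[i]-P[i-1]).round(3) for i in range(4)],"ctr",P.mean(0).round(4))
d=P[0]+P[3]-P[1]-P[2];yaw=np.arctan2(-d[0],d[1]);print("yaw",yaw)
h=onz(c,273.5,185,.159);print("handle",h.round(4),[onz(c,*p,.159).round(4).tolist() for p in[(266,158),(282,158),(266,213),(283,213)]])
s=read_state();R=np.array(s["ee_rot"]);p=np.array(s["tcp_pos"])
for t in ([h[0],h[1],.20],[h[0],h[1],.127]): print("shift",(R.T@(np.array(t)-p)*1000).round(1))
print("yaw tool y",np.arctan2(-R[1,1],-R[0,1])-np.pi/2)
```

```text
[[0.5645, 0.4038, 0.132], [0.6174, 0.0322, 0.132], [0.4368, 0.0011, 0.132], [0.3861, 0.3809, 0.132]] [np.float64(0.18), np.float64(0.375), np.float64(0.183), np.float64(0.383)] ctr [0.5012 0.2045 0.132 ]
yaw 0.13693461609348598
handle [0.5023 0.2223 0.159 ] [[0.5316, 0.2343, 0.159], [0.5338, 0.2167, 0.159], [0.4685, 0.2268, 0.159], [0.4709, 0.2073, 0.159]]
shift [ -3.6 -13.6 172.3]
shift [ -4.6 -16.  245.2]
yaw tool y 0.1311605737583723
```

Call:
move_arm --pt "-1 -3 20 0" --pt "-2 -7 60 0" --pt "-3 -11 100 0" --pt "-3 -14 140 0" --pt "-4 -15 175 0" --pt "-4 -16 200 0" --pt "-4 -16 218 0" --pt "-4 -16 230 0" --pt "-4 -16 237 0" --pt "-4 -16 237 0"

```text
time_s: 5.2
tcp_pos: [0.5001, 0.2215, 0.1321]
ee_rot: [[0.992, 0.129, 0.013], [0.13, -0.991, -0.032], [0.008, 0.033, -0.999]]
contact_force: [-0.2, -1.0, -0.2]
grip_width: 0.0921
grip_force: 0.0
```

Call:
move_arm --pt "0 0 0 0" --pt "0 0 0 0" --pt "0 0 0 0" --pt "0 0 0 0" --pt "0 0 0 0" --pt "0 0 0 0" --hand 0 --force 15

```text
time_s: 5.8
tcp_pos: [0.4995, 0.222, 0.1316]
ee_rot: [[0.991, 0.13, 0.012], [0.131, -0.991, -0.032], [0.008, 0.033, -0.999]]
contact_force: [0.7, 0.8, -0.9]
grip_width: 0.0457
grip_force: 0.0
```

Call:
move_arm --pt "0 0 0 0" --pt "0 0 0 0" --pt "0 0 0 0" --pt "0 0 0 0" --pt "0 0 0 0"

```text
time_s: 6.3
tcp_pos: [0.4995, 0.2219, 0.1315]
ee_rot: [[0.991, 0.13, 0.012], [0.131, -0.991, -0.032], [0.008, 0.033, -0.999]]
contact_force: [-0.1, -0.5, 0.0]
grip_width: 0.0203
grip_force: 15.0
```

Call:
move_arm --pt "0 -3 0 0" --pt "0 -10 0 0" --pt "0 -20 0 0" --pt "0 -30 0 0" --pt "0 -40 0 0" --pt "0 -48 0 0" --pt "0 -55 0 0" --pt "0 -60 0 0" --pt "0 -64 0 0" --pt "0 -65 0 0"

```text
time_s: 7.3
tcp_pos: [0.4901, 0.2878, 0.1314]
ee_rot: [[0.991, 0.131, 0.011], [0.132, -0.991, -0.031], [0.006, 0.032, -0.999]]
contact_force: [-8.8, -2.5, 15.3]
grip_width: 0.0206
grip_force: 15.1
```

Call:
move_arm --pt "1 0 -2 0" --pt "1 -2 -2 0" --pt "1 -4 -2 0" --pt "1 -6 -2 0" --pt "1 -7 -2 0" --pt "1 -7 -2 0"

```text
time_s: 7.9
tcp_pos: [0.4892, 0.2939, 0.1314]
ee_rot: [[0.991, 0.131, 0.008], [0.131, -0.991, -0.033], [0.004, 0.034, -0.999]]
contact_force: [-7.4, -3.2, 7.6]
grip_width: 0.0203
grip_force: 15.0
```

Run:
```python
from h import *
for n in("top","wrist"):
  c=cam(n);
  if n=="top":I=cv2.resize(c["frame"][155:260,105:265],(640,420),interpolation=cv2.INTER_CUBIC);cv2.imwrite("pics/t2.png",I)
print(np.round(read_state()["contact_force"],1))
```

```text
[-7.5 -3.   8.2]
```

View pics/t2.png

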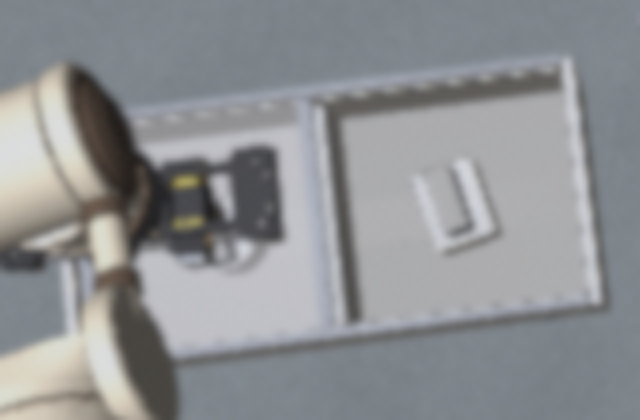

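The guard's right edge now lies beside the dividing wall, around columns 305–325, so it is close to the stop. I'll creep until the force rises.

Call:
move_arm --pt "-1 -2 -1 0" --pt "-2 -4 -1 0" --pt "-2 -6 -1 0" --pt "-2 -7 -1 0" --pt "-2 -7 -1 0"

```text
time_s: 8.5
tcp_pos: [0.4891, 0.294, 0.1313]
ee_rot: [[0.991, 0.13, 0.012], [0.131, -0.99, -0.046], [0.006, 0.047, -0.999]]
contact_force: [2.3, -23.9, 2.3]
grip_width: 0.0209
grip_force: 15.0
```

Call:
move_arm --pt "0 -1 0 0" --pt "0 -2 0 0" --pt "0 -3 0 0" --pt "0 -4 0 0" --pt "0 -4 0 0"

```text
time_s: 9.0
tcp_pos: [0.4888, 0.2964, 0.1311]
ee_rot: [[0.991, 0.13, 0.012], [0.131, -0.99, -0.049], [0.005, 0.05, -0.999]]
contact_force: [2.5, -30.1, 3.7]
grip_width: 0.0261
grip_force: 15.0
```

At the stop: the y position stays at 0.294 while the force rises to 24–30 N. I'll relax, open and rise.

Call:
move_arm --pt "0 4 0 0" --pt "0 8 0 0" --pt "0 8 0 0"

```text
time_s: 9.3
tcp_pos: [0.4892, 0.2939, 0.1314]
ee_rot: [[0.991, 0.13, 0.012], [0.13, -0.991, -0.037], [0.007, 0.038, -0.999]]
contact_force: [2.2, -10.0, -0.9]
grip_width: 0.0205
grip_force: 14.9
```

Call:
move_arm --pt "0 0 0 0" --pt "0 0 0 0" --pt "0 0 0 0" --pt "0 0 0 0" --pt "0 0 0 0" --pt "0 0 0 0" --pt "0 0 0 0" --pt "0 0 -5 0" --pt "0 0 -15 0" --pt "0 0 -30 0" --hand 0.85

```text
time_s: 10.3
tcp_pos: [0.488, 0.297, 0.1625]
ee_rot: [[0.991, 0.13, 0.011], [0.13, -0.991, -0.032], [0.007, 0.033, -0.999]]
contact_force: [-0.3, 0.1, 0.6]
grip_width: 0.078
grip_force: 0.0
```

Call:
move_arm --pt "0 5 -25 0" --pt "0 20 -60 0" --pt "0 45 -90 0" --pt "0 75 -120 0" --pt "0 105 -145 0" --pt "0 135 -165 0" --pt "0 160 -180 0" --pt "0 175 -190 0" --pt "0 183 -196 0" --pt "0 185 -196 0"

```text
time_s: 11.3
tcp_pos: [0.5105, 0.1199, 0.365]
ee_rot: [[0.991, 0.13, 0.013], [0.13, -0.991, -0.032], [0.009, 0.033, -0.999]]
contact_force: [-0.1, 0.6, -0.6]
grip_width: 0.0782
grip_force: 0.0
```

Run:
```python
from h import *
c=cam("wrist");np.savez("w2",**{k:np.array(v) for k,v in c.items()})
s=read_state();print(np.round(s["tcp_pos"],4),np.round(s["ee_rot"],3).tolist(),np.round(s["contact_force"],1))
C=np.full((600,800,3),0,np.uint8)
C[:420,:560]=c["frame"]
t=cam("top");C[420:600,:274]=cv2.resize(t["frame"][155:260,105:265],(274,180),interpolation=cv2.INTER_CUBIC)
cv2.imwrite("pics/w2.png",C)
```

```text
[0.5101 0.1201 0.364 ] [[0.991, 0.13, 0.012], [0.13, -0.991, -0.032], [0.008, 0.033, -0.999]] [-0.4 -0.1 -0.8]
```

View pics/w2.png

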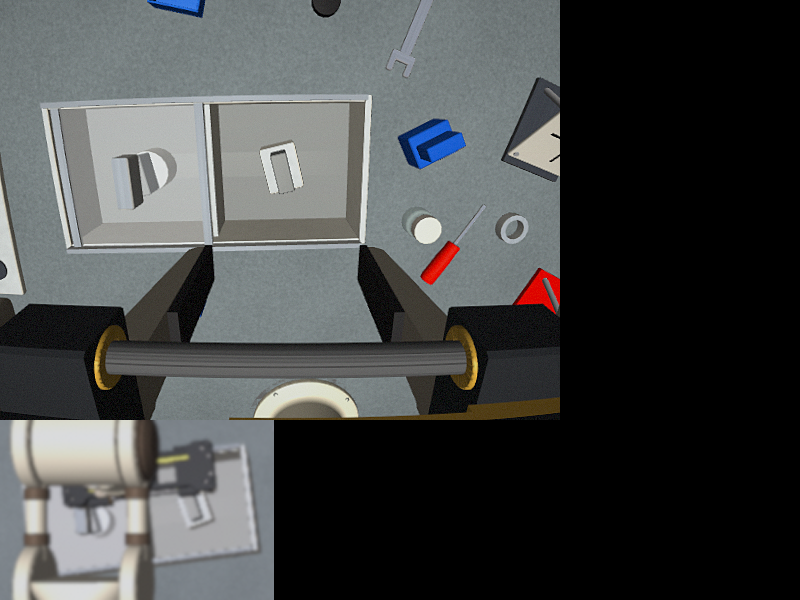

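The guard is now wholly over the round head's bay. The box head stands open at (282,167), so I'll enlarge it to place the rib.

Run:
```python
from h import *
d=np.load("w2.npz");c={k:d[k] for k in d};im=c["frame"]
cr=im[130:205,240:325]
g=cv2.cvtColor(cr,cv2.COLOR_BGR2GRAY);print(np.unique(g//16*16,return_counts=True))
cv2.imwrite("pics/c3.png",cv2.resize(cr,None,fx=8,fy=8,interpolation=cv2.INTER_NEAREST)[:600,:])
m=(g>205).astype(np.uint8)
k=max(cv2.findContours(m,0,2)[0],key=cv2.contourArea);r=cv2.minAreaRect(k);b=cv2.boxPoints(r)+[240,130]
print(r);P=np.array([onz(c,*p,.076) for p in b]);print(P.round(4).tolist(),P.mean(0))
```

```text
(array([ 16,  32,  48,  64,  80,  96, 112, 128, 144, 160, 176, 192, 208,
       224, 240], dtype=uint8), array([   1,   14,   15,    8,   27,  105,   84,  116, 4486,  624,   32,
         29,  677,  153,    4]))
((41.28218460083008, 37.885196685791016), (44.00790023803711, 34.974700927734375), 76.60750579833984)
[[0.5342, 0.1485, 0.076], [0.5503, 0.1055, 0.076], [0.4952, 0.084, 0.076], [0.4784, 0.1284, 0.076]] [0.51452894 0.11660326 0.076     ]
```

View pics/c3.png

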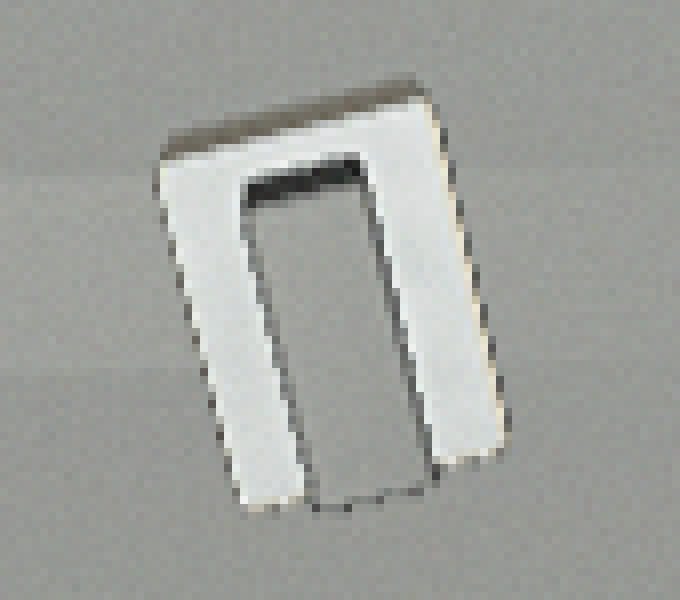

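The rib top has its corners at about (245,208), (365,182), (437,480) and (312,505) in the 8× crop. The white housing top surrounds it.

Run:
```python
from h import *
d=np.load("w2.npz");c={k:d[k] for k in d}
f=lambda x,y:(240+x/8-.5,130+y/8-.5)
def rect(q,z):
    P=np.array([onz(c,*f(*p),z) for p in q]);x=P[0]+P[1]-P[2]-P[3];
    print(P.mean(0).round(4),"yaw",np.arctan2(x[1],x[0]).round(4),[np.linalg.norm(P[i]-P[i-1]).round(4) for i in range(4)]);return P.mean(0)
a=rect([(245,208),(365,182),(437,480),(312,505)],.113)
b=rect([(160,160),(430,98),(505,445),(245,508)],.076)
s=read_state();R=np.array(s["ee_rot"]);p=np.array(s["tcp_pos"]);print("tool x yaw",np.arctan2(R[1,0],R[0,0]))
m=(a+b)/2
for z in(.14,.082):print("shift",(R.T@(np.array([m[0],m[1],z])-p)*1000).round(1))
```

```text
[0.515  0.1166 0.113 ] yaw 0.3542 [np.float64(0.0475), np.float64(0.0186), np.float64(0.0478), np.float64(0.0199)]
[0.5153 0.1166 0.076 ] yaw 0.3513 [np.float64(0.0604), np.float64(0.0455), np.float64(0.0597), np.float64(0.0454)]
tool x yaw 0.13133381303304845
shift [  3.3  -2.7 223.4]
shift [  2.9  -4.6 281.4]
```

Call:
move_arm --pt "0 0 15 -0.05" --pt "1 -1 45 -0.1" --pt "2 -2 85 -0.15" --pt "3 -2 125 -0.2" --pt "3 -3 165 -0.222" --pt "3 -3 200 -0.222" --pt "3 -4 230 -0.222" --pt "3 -4 245 -0.222" --pt "3 -4 253 -0.222" --pt "3 -4 255 -0.222"

```text
time_s: 12.4
tcp_pos: [0.5145, 0.1169, 0.1077]
ee_rot: [[0.938, 0.346, 0.009], [0.346, -0.938, -0.032], [-0.002, 0.033, -0.999]]
contact_force: [-0.5, -0.7, 0.7]
grip_width: 0.078
grip_force: 0.0
```

Run:
```python
from h import *
s=read_state();R=np.array(s["ee_rot"]);p=np.array(s["tcp_pos"]);print(p.round(4),R.round(3).tolist(),"tool x yaw",np.arctan2(R[1,0],R[0,0]))
print("shift",(R.T@(np.array([.5151,.1166,.081])-p)*1000).round(1))
```

```text
[0.5145 0.1169 0.1077] [[0.938, 0.346, 0.009], [0.346, -0.938, -0.032], [-0.002, 0.033, -0.999]] tool x yaw 0.3536840009495784
shift [ 0.5 -0.4 26.7]
```

Call:
move_arm --pt "0 0 8 0" --pt "0 0 18 0" --pt "0 0 24 0" --pt "0 0 26 0" --pt "0 0 26 0"

```text
time_s: 12.9
tcp_pos: [0.5158, 0.1154, 0.0828]
ee_rot: [[0.938, 0.345, 0.011], [0.345, -0.938, -0.032], [-0.0, 0.034, -0.999]]
contact_force: [0.6, -0.4, 0.1]
grip_width: 0.0782
grip_force: 0.0
```

Call:
move_arm --pt "0 0 0 0" --pt "0 0 0 0" --pt "0 0 0 0" --pt "0 0 0 0" --pt "0 0 0 0" --pt "0 0 0 0" --pt "0 0 0 0" --pt "0 0 0 0" --pt "0 0 0 0" --hand 0 --force 40

```text
time_s: 13.8
tcp_pos: [0.5158, 0.1159, 0.0832]
ee_rot: [[0.938, 0.345, 0.012], [0.345, -0.938, -0.031], [0.0, 0.033, -0.999]]
contact_force: [-0.7, 1.2, 2.6]
grip_width: 0.0199
grip_force: 39.7
```

Call:
move_arm --pt "0 0 -4 0" --pt "0 0 -12 0" --pt "0 1 -24 0" --pt "0 1 -40 0" --pt "0 2 -60 0" --pt "0 3 -85 0" --pt "0 4 -115 0" --pt "0 5 -140 0" --pt "0 5 -155 0" --pt "0 5 -160 0"

```text
time_s: 14.8
tcp_pos: [0.5167, 0.1156, 0.2456]
ee_rot: [[0.938, 0.345, 0.016], [0.345, -0.938, -0.033], [0.003, 0.036, -0.999]]
contact_force: [0.4, 0.8, -3.3]
grip_width: 0.0196
grip_force: 39.9
```

Run:
```python
from h import *
s=read_state()
for k in("time_s","joint_pos","tcp_pos","ee_rot","contact_force","grip_width","grip_force"):print(k,np.round(s[k],4).tolist())
# fit in-plane kinematics
from scipy.optimize import least_squares
D=[([-1.423,.158,1.597,0,1.386],(.201,-.539,.215)),([-1.446,.436,.183,.013,2.484],(.186,-.4963,.7208)),([-1.4431,.087,.9957,.0087,2.0382],(.1878,-.5012,.5615)),([.2043,.0354,1.4208,-.0336,1.6728],(.5055,.2162,.3735)),(s["joint_pos"],s["tcp_pos"])]
def f(v):
    a2,a3,d1,L,e,o=v;r=[]
    for q,p in D:
        t=q[1]+q[2];u=t+q[4]
        x=e+a2*np.sin(q[1])+a3*np.sin(t)+L*np.sin(u);z=d1+a2*np.cos(q[1])+a3*np.cos(t)+L*np.cos(u)
        h=np.hypot(p[0],p[1]);r+=[x-np.sqrt(h*h-o*o),z-p[2],.5*(np.arctan2(p[1],p[0])-q[0]-np.arcsin(o/h))]
    return r
r=least_squares(f,[.45,.4,.2,.3,0,.12]);print(r.x.round(4),np.round(r.fun,4))
```

```text
time_s 14.8
joint_pos [0.012, 0.013, 1.6909, -0.0331, 1.4225, 1.2349]
tcp_pos [0.5167, 0.1156, 0.2456]
ee_rot [[0.9385, 0.345, 0.0157], [0.3454, -0.9379, -0.0326], [0.0035, 0.036, -0.9993]]
contact_force [0.4271, 0.8207, -3.3174]
grip_width 0.0196
grip_force 39.9472
[ 0.4197  0.5377  1.5348  1.6387 -0.034   0.1166] [-0.0017 -0.0029  0.0025  0.0015 -0.0051  0.006  -0.0111  0.0052  0.0056
 -0.0016  0.0037 -0.0069  0.0128 -0.001  -0.007 ]
```

The head is out of its socket, with about 3.3 N hanging from the gripper. Next I carry it up and ahead, near the reach limit at azimuth −0.05, so that pushing outward tilts the tool along the plate's direction. I also spin it to match the plate and grip harder.

Call:
move_arm --pt "5 6 -15 0.03" --pt "20 22 -40 0.1" --pt "45 50 -60 0.17" --pt "72 81 -75 0.25" --pt "100 113 -85 0.33" --pt "128 145 -92 0.41" --pt "156 177 -96 0.49" --pt "182 207 -96 0.549" --pt "203 230 -96 0.549" --pt "212 240 -96 0.549" --force 58

```text
time_s: 15.8
tcp_pos: [0.7975, -0.0352, 0.3428]
ee_rot: [[0.98, -0.197, 0.007], [-0.197, -0.98, -0.032], [0.013, 0.03, -0.999]]
contact_force: [0.7, -0.2, -4.0]
grip_width: 0.0193
grip_force: 57.9
```

```bash
cat > st.py <<'E'
from h import *
s=read_state()
for k in("time_s","joint_pos","tcp_pos","ee_rot","contact_force"):print(k,np.round(s[k],3).tolist())
z=np.array(s["ee_rot"])[:,2];print("tilt",np.arccos(-z[2]).round(3),"az",np.arctan2(z[1],z[0]).round(3),"grip",s["grip_width"],s["grip_force"])
E
python3 st.py
```

```text
time_s 15.8
joint_pos [-0.183, 0.79, 0.505, -0.031, 1.834, 1.578]
tcp_pos [0.798, -0.035, 0.343]
ee_rot [[0.98, -0.197, 0.007], [-0.197, -0.98, -0.032], [0.013, 0.03, -0.999]]
contact_force [0.734, -0.197, -3.994]
tilt 0.033 az -1.359 grip 0.019328112686421865 57.94720709323883
```

Call:
move_arm --pt "20 0 0 0" --pt "50 0 0 0" --pt "90 0 0 0" --pt "140 0 0 0" --pt "190 0 0 0" --pt "240 0 0 0" --pt "290 0 0 0" --pt "340 0 0 0"

```text
time_s: 16.6
tcp_pos: [0.8651, -0.0675, 0.293]
ee_rot: [[0.979, -0.195, 0.054], [-0.193, -0.981, -0.035], [0.06, 0.024, -0.998]]
contact_force: [0.5, 0.7, -2.8]
grip_width: 0.0198
grip_force: 58.0
```

```bash
python3 st.py
```

```text
time_s 16.6
joint_pos [-0.208, 1.053, 0.183, -0.025, 1.845, 1.551]
tcp_pos [0.865, -0.068, 0.293]
ee_rot [[0.979, -0.195, 0.054], [-0.193, -0.981, -0.035], [0.06, 0.024, -0.998]]
contact_force [0.463, 0.742, -2.779]
tilt 0.065 az -0.582 grip 0.019752748254136768 57.99862325191498
```

Call:
move_arm --pt "45 0 -20 0" --pt "90 0 -40 0" --pt "135 0 -60 0" --pt "180 0 -80 0" --pt "225 0 -100 0"

```text
time_s: 17.1
tcp_pos: [0.8699, -0.0822, 0.3123]
ee_rot: [[0.976, -0.195, 0.094], [-0.192, -0.981, -0.039], [0.1, 0.02, -0.995]]
contact_force: [-0.4, 1.2, -3.2]
grip_width: 0.0199
grip_force: 58.0
```

```bash
python3 st.py
```

```text
time_s 17.1
joint_pos [-0.226, 1.031, 0.183, -0.018, 1.827, 1.535]
tcp_pos [0.87, -0.082, 0.312]
ee_rot [[0.976, -0.195, 0.094], [-0.192, -0.981, -0.039], [0.1, 0.02, -0.995]]
contact_force [-0.414, 1.226, -3.22]
tilt 0.102 az -0.394 grip 0.01990775335165571 57.9986572265625
```

Tilt gains about 0.008 rad per row. I'll keep pushing along the arm's line, with a small sideways term to hold the azimuth.

Call:
move_arm --pt "46 -10 -16 0" --pt "92 -20 -32 0" --pt "138 -30 -48 0" --pt "184 -40 -64 0" --pt "230 -50 -80 0" --pt "276 -60 -96 0" --pt "322 -70 -112 0" --pt "368 -80 -128 0" --pt "414 -90 -144 0" --pt "460 -100 -160 0"

```text
time_s: 18.1
tcp_pos: [0.8804, -0.0581, 0.3237]
ee_rot: [[0.972, -0.194, 0.134], [-0.19, -0.981, -0.041], [0.139, 0.015, -0.99]]
contact_force: [-0.3, 0.2, -4.0]
grip_width: 0.0196
grip_force: 58.0
```

```bash
python3 st.py
```

```text
time_s 18.1
joint_pos [-0.197, 1.019, 0.184, -0.015, 1.799, 1.564]
tcp_pos [0.88, -0.058, 0.324]
ee_rot [[0.972, -0.194, 0.134], [-0.19, -0.981, -0.041], [0.139, 0.015, -0.99]]
contact_force [-0.341, 0.152, -3.972]
tilt 0.14 az -0.3 grip 0.019566592299774414 57.99848556518555
```

The gain is per call (about 0.04 rad), not per row, so I'll use short calls.

Call:
move_arm --pt "47 -5 -14 0" --pt "94 -10 -28 0" --pt "141 -15 -42 0"

```text
time_s: 18.4
tcp_pos: [0.8913, -0.0611, 0.3318]
ee_rot: [[0.965, -0.193, 0.176], [-0.189, -0.981, -0.044], [0.181, 0.01, -0.983]]
contact_force: [0.2, 0.3, -4.1]
grip_width: 0.0194
grip_force: 58.0
```

Call:
move_arm --pt "47 -5 -14 0" --pt "94 -10 -28 0" --pt "141 -15 -42 0"

```text
time_s: 18.7
tcp_pos: [0.9009, -0.0633, 0.3427]
ee_rot: [[0.957, -0.192, 0.216], [-0.187, -0.981, -0.047], [0.221, 0.004, -0.975]]
contact_force: [-0.3, 0.6, -3.2]
grip_width: 0.0196
grip_force: 58.0
```

Call:
move_arm --pt "300 -30 -80 0" --pt "300 -30 -80 0"

```text
time_s: 18.9
tcp_pos: [0.9104, -0.0657, 0.3533]
ee_rot: [[0.947, -0.191, 0.256], [-0.185, -0.982, -0.049], [0.261, -0.0, -0.965]]
contact_force: [-1.5, 0.4, -3.1]
grip_width: 0.0193
grip_force: 58.0
```

Call:
move_arm --pt "300 -30 -80 0" --pt "300 -30 -80 0"

```text
time_s: 19.1
tcp_pos: [0.9184, -0.0678, 0.3669]
ee_rot: [[0.936, -0.19, 0.295], [-0.182, -0.982, -0.052], [0.3, -0.005, -0.954]]
contact_force: [-0.0, 0.2, -2.6]
grip_width: 0.0195
grip_force: 58.0
```

```bash
python3 st.py
```

```text
time_s 19.1
joint_pos [-0.208, 0.981, 0.183, 0.01, 1.673, 1.557]
tcp_pos [0.918, -0.068, 0.367]
ee_rot [[0.936, -0.19, 0.295], [-0.182, -0.982, -0.052], [0.3, -0.005, -0.954]]
contact_force [-0.049, 0.182, -2.645]
tilt 0.305 az -0.175 grip 0.019537042148070626 57.99860894680023
```

Call:
move_arm --pt "300 60 -60 0" --pt "300 60 -60 0"

```text
time_s: 19.3
tcp_pos: [0.9247, -0.0964, 0.3784]
ee_rot: [[0.924, -0.189, 0.332], [-0.18, -0.982, -0.057], [0.337, -0.008, -0.941]]
contact_force: [-0.0, -0.4, -3.3]
grip_width: 0.0199
grip_force: 58.0
```

Call:
move_arm --pt "300 60 -50 0" --pt "300 60 -50 0"

```text
time_s: 19.5
tcp_pos: [0.9306, -0.1225, 0.389]
ee_rot: [[0.91, -0.189, 0.368], [-0.179, -0.982, -0.061], [0.373, -0.01, -0.928]]
contact_force: [-0.6, 0.2, -3.7]
grip_width: 0.0198
grip_force: 58.0
```

Call:
move_arm --pt "300 60 -40 0" --pt "300 60 -40 0"

```text
time_s: 19.7
tcp_pos: [0.9365, -0.1451, 0.4]
ee_rot: [[0.895, -0.188, 0.404], [-0.176, -0.982, -0.066], [0.41, -0.012, -0.912]]
contact_force: [-0.8, 0.5, -3.5]
grip_width: 0.0198
grip_force: 58.0
```

Call:
move_arm --pt "300 60 -20 0" --pt "300 60 -20 0"

```text
time_s: 19.9
tcp_pos: [0.9434, -0.1663, 0.4083]
ee_rot: [[0.878, -0.187, 0.44], [-0.173, -0.982, -0.072], [0.446, -0.013, -0.895]]
contact_force: [0.3, 0.0, -3.2]
grip_width: 0.0194
grip_force: 58.0
```

```bash
python3 st.py
```

```text
time_s 19.9
joint_pos [-0.324, 0.953, 0.184, 0.072, 1.548, 1.453]
tcp_pos [0.943, -0.166, 0.408]
ee_rot [[0.878, -0.187, 0.44], [-0.173, -0.982, -0.072], [0.446, -0.013, -0.895]]
contact_force [0.334, 0.01, -3.211]
tilt 0.462 az -0.163 grip 0.019425381967197685 57.998807430267334
```

Call:
move_arm --pt "300 60 0 0" --pt "300 60 0 0"

```text
time_s: 20.1
tcp_pos: [0.951, -0.1863, 0.4138]
ee_rot: [[0.861, -0.187, 0.474], [-0.17, -0.982, -0.079], [0.48, -0.012, -0.877]]
contact_force: [0.4, -0.8, -3.3]
grip_width: 0.0196
grip_force: 58.0
```

Call:
move_arm --pt "300 60 10 0" --pt "300 60 10 0"

```text
time_s: 20.3
tcp_pos: [0.9584, -0.2049, 0.4199]
ee_rot: [[0.841, -0.188, 0.507], [-0.167, -0.982, -0.086], [0.514, -0.012, -0.858]]
contact_force: [-0.6, 0.1, -3.5]
grip_width: 0.0197
grip_force: 58.0
```

Call:
move_arm --pt "300 60 20 0" --pt "300 60 20 0"

```text
time_s: 20.5
tcp_pos: [0.9655, -0.222, 0.4267]
ee_rot: [[0.82, -0.188, 0.54], [-0.163, -0.982, -0.095], [0.548, -0.011, -0.836]]
contact_force: [0.2, 0.3, -3.7]
grip_width: 0.02
grip_force: 58.0
```

Call:
move_arm --pt "300 60 30 0" --pt "300 60 30 0"

```text
time_s: 20.7
tcp_pos: [0.9724, -0.2378, 0.4341]
ee_rot: [[0.798, -0.189, 0.572], [-0.159, -0.982, -0.103], [0.581, -0.009, -0.814]]
contact_force: [-0.9, 0.4, -3.1]
grip_width: 0.0194
grip_force: 58.0
```

Call:
move_arm --pt "300 60 40 0" --pt "300 60 40 0"

```text
time_s: 20.9
tcp_pos: [0.9789, -0.2524, 0.4419]
ee_rot: [[0.775, -0.191, 0.602], [-0.155, -0.982, -0.112], [0.612, -0.007, -0.791]]
contact_force: [0.2, 0.6, -2.8]
grip_width: 0.0198
grip_force: 58.0
```

```bash
python3 st.py
python3 - <<'E'
from h import *
out={}
for n in("scene","top","wrist"):
  c=cam(n);np.savez(n+"3",**{k:np.array(v) for k,v in c.items()})
C=np.zeros((600,800,3),np.uint8)
s=np.load("scene3.npz")["frame"];t=np.load("top3.npz")["frame"];w=np.load("wrist3.npz")["frame"]
C[:360,:400]=cv2.resize(s[260:350,180:280],(400,360),interpolation=cv2.INTER_CUBIC)
C[:360,400:800]=cv2.resize(t[140:212,315:395],(400,360),interpolation=cv2.INTER_CUBIC)
C[360:600,:320]=cv2.resize(w,(320,240))
cv2.imwrite("pics/p3.png",C)
E
```

```text
time_s 20.9
joint_pos [-0.417, 0.953, 0.184, 0.145, 1.361, 1.366]
tcp_pos [0.979, -0.252, 0.442]
ee_rot [[0.775, -0.191, 0.602], [-0.155, -0.982, -0.112], [0.612, -0.007, -0.791]]
contact_force [0.203, 0.631, -2.849]
tilt 0.659 az -0.183 grip 0.01984731133901019 57.99894869327545
```

View pics/p3.png

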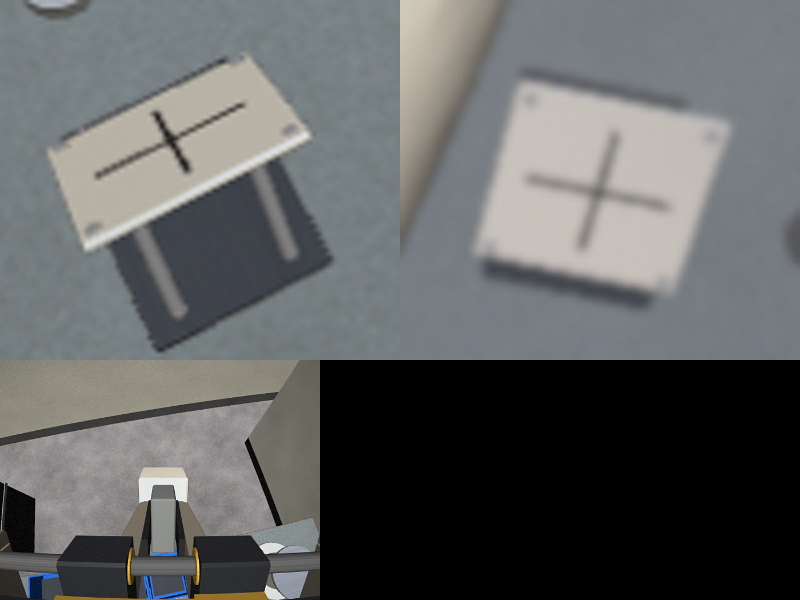

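The cross centre is at (171,139) in the scene crop (4×) and (598,193) in the top crop (5×). The wrist view shows the head still straight in the gripper.

```bash
cat > plate.py <<'E'
from h import *
L=lambda n:{k:v for k,v in np.load(n).items()}
s=L("scene3.npz");t=L("top3.npz")
S=lambda x,y:ray(s,180+x/4-.4,260+y/4-.4)
T=lambda x,y:ray(t,315+(x-400)/5-.4,140+y/5-.4)
pt=lambda a,b:tri([S(*a),T(*b)])
c=pt((171,139),(598,193));yp=pt((245,103),(525,178));ym=pt((96,176),(670,208));xp=pt((187,171),(616,130));xm=pt((155,113),(580,250))
if __name__=="__main__":
    print("c",c.round(4),"mean",((yp+ym+xp+xm)/4).round(4))
    y=yp-ym;x=xp-xm;print("y",y.round(4),np.linalg.norm(y),"x",x.round(4),np.linalg.norm(x))
    print("yaw from y",np.arctan2(-y[0],y[1]),"from x",np.arctan2(x[1],x[0]))
    for q in[(47,150),(248,55),(312,133),(85,245)]:pass
    # plate edge corners
    K=[((248,55),(476,254)),((47,150),(675,293)),((312,132),(520,80)),((85,238),(731,122))]
    k=[pt(*q) for q in K];print(np.array(k).round(4).tolist(),"mean",np.mean(k,0).round(4))
    for e in(k[0]-k[1],k[2]-k[3]):print("yaw",np.arctan2(-e[0],e[1]).round(4),np.linalg.norm(e))
    for e in(k[2]-k[0],k[3]-k[1]):print("x yaw",np.arctan2(e[1],e[0]).round(4),"elev",np.arcsin(e[2]/np.linalg.norm(e)).round(3),np.linalg.norm(e))
    o,w=ray(t,315+198/5-.4,140+193/5-.4);print("c at .072 top",(o+w*(.072-o[2])/w[2]).round(4))
    o,w=S(171,139);print("c at .072 scene",(o+w*(.072-o[2])/w[2]).round(4))
E
python3 plate.py
```

```text
c [ 0.6063 -0.3021  0.0702] mean [ 0.6067 -0.3021  0.0699]
y [ 0.0176  0.0891 -0.0009] 0.09084614670889087 x [ 0.0627 -0.0121  0.0695] 0.09437657101657405
yaw from y -0.1946790980620469 from x -0.1909674287945834
[[0.575, -0.2311, 0.0204], [0.5506, -0.3576, 0.0251], [0.6661, -0.2476, 0.1177], [0.6404, -0.3721, 0.1256]] mean [ 0.608  -0.3021  0.0722]
yaw -0.1901 0.1289026769717562
yaw -0.2033 0.12736308188357412
x yaw -0.179 elev 0.811 0.1342886879634284
x yaw -0.1599 elev 0.836 0.13552837413882138
c at .072 top [ 0.6057 -0.3023  0.072 ]
c at .072 scene [ 0.6072 -0.3017  0.072 ]
```

Call:
move_arm --pt "300 60 50 0" --pt "300 60 50 0"

```text
time_s: 21.25
tcp_pos: [0.9856, -0.265, 0.4503]
ee_rot: [[0.751, -0.192, 0.632], [-0.15, -0.981, -0.12], [0.643, -0.004, -0.766]]
contact_force: [0.8, -0.3, -3.1]
grip_width: 0.0195
grip_force: 58.0
```

Call:
move_arm --pt "300 60 60 0" --pt "300 60 60 0"

```text
time_s: 21.45
tcp_pos: [0.9913, -0.2781, 0.4593]
ee_rot: [[0.726, -0.195, 0.66], [-0.145, -0.981, -0.13], [0.673, -0.002, -0.74]]
contact_force: [0.3, 0.4, -2.8]
grip_width: 0.0196
grip_force: 58.0
```

Call:
move_arm --pt "300 60 70 0" --pt "300 60 70 0"

```text
time_s: 21.65
tcp_pos: [0.9968, -0.2897, 0.4685]
ee_rot: [[0.7, -0.198, 0.686], [-0.14, -0.98, -0.139], [0.7, 0.001, -0.714]]
contact_force: [-0.1, 0.3, -2.9]
grip_width: 0.0197
grip_force: 58.0
```

Call:
move_arm --pt "0 0 0 0" --pt "0 0 0 0"

```text
time_s: 21.85
tcp_pos: [0.9968, -0.2893, 0.4688]
ee_rot: [[0.7, -0.198, 0.687], [-0.14, -0.98, -0.139], [0.701, 0.001, -0.714]]
contact_force: [-0.3, 0.2, -2.0]
grip_width: 0.0192
grip_force: 58.0
```

```bash
python3 st.py
```

```text
time_s 21.85
joint_pos [-0.453, 0.95, 0.184, 0.186, 1.253, 1.328]
tcp_pos [0.997, -0.289, 0.469]
ee_rot [[0.7, -0.198, 0.687], [-0.14, -0.98, -0.139], [0.701, 0.001, -0.714]]
contact_force [-0.277, 0.238, -1.98]
tilt 0.776 az -0.2 grip 0.019152281441712042 57.99894332885742
```

Tilt 0.776 and azimuth −0.200 against the wanted 0.785 and −0.193, which is within 0.6°. Next I work out the shifts to a waypoint above and to the final pose.

```bash
cat > tgt.py <<'E'
from h import *
s=read_state();R=np.array(s["ee_rot"]);p=np.array(s["tcp_pos"]);c=np.array([.6065,-.302,.072])
f=c-.157*R[:,2]
print("final",f.round(4),"shift",(R.T@(f-p)*1000).round(1),"way",(R.T@(f+[0,0,.11]-p)*1000).round(1), "down110",(R.T@[0,0,-110]).round(1))
E
python3 tgt.py
```

```text
final [ 0.4987 -0.2801  0.184 ] shift [-549.3   89.1 -140. ] way [-472.2   89.3 -218.5] down110 [-77.1  -0.1  78.5]
```

Call:
move_arm --pt "-8 1 -4 0" --pt "-25 5 -12 0" --pt "-50 9 -23 0" --pt "-80 15 -37 0" --pt "-112 21 -52 0" --pt "-144 27 -67 0" --pt "-176 33 -81 0" --pt "-208 39 -96 0" --pt "-240 45 -111 0" --pt "-272 51 -126 0"

```text
time_s: 22.85
tcp_pos: [0.7087, -0.283, 0.3678]
ee_rot: [[0.699, -0.197, 0.687], [-0.139, -0.98, -0.139], [0.701, 0.002, -0.713]]
contact_force: [0.2, 0.1, -2.9]
grip_width: 0.0197
grip_force: 58.0
```

Call:
move_arm --pt "-32 6 -15 0" --pt "-62 12 -29 0" --pt "-92 18 -43 0" --pt "-120 23 -56 0" --pt "-145 28 -67 0" --pt "-165 32 -76 0" --pt "-182 35 -85 0" --pt "-193 37 -90 0" --pt "-198 38 -92 0" --pt "-200 38 -92 0"

```text
time_s: 23.85
tcp_pos: [0.4996, -0.2804, 0.2938]
ee_rot: [[0.699, -0.198, 0.687], [-0.14, -0.98, -0.141], [0.702, 0.002, -0.713]]
contact_force: [-0.5, -0.2, -4.0]
grip_width: 0.0198
grip_force: 58.0
```

```bash
python3 st.py;python3 tgt.py
```

```text
time_s 23.85
joint_pos [-1.037, -0.434, 2.155, 0.687, 0.962, 0.462]
tcp_pos [0.5, -0.28, 0.294]
ee_rot [[0.699, -0.198, 0.687], [-0.14, -0.98, -0.141], [0.702, 0.002, -0.713]]
contact_force [-0.462, -0.154, -3.987]
tilt 0.778 az -0.202 grip 0.019825685180710092 57.998945116996765
final [ 0.4986 -0.2799  0.1839] shift [-77.9  -0.5  77.6] way [-0.8 -0.3 -0.8] down110 [-77.2  -0.2  78.4]
```

Call:
move_arm --pt "-5 0 5 0" --pt "-15 0 15 0" --pt "-28 0 28 0" --pt "-42 0 42 0" --pt "-55 0 55 0" --pt "-65 0 65 0" --pt "-72 0 72 0" --pt "-76 0 76 0" --pt "-78 0 78 0" --pt "-78 0 78 0"

```text
time_s: 24.85
tcp_pos: [0.4989, -0.2802, 0.183]
ee_rot: [[0.699, -0.198, 0.687], [-0.14, -0.98, -0.14], [0.701, 0.001, -0.713]]
contact_force: [0.6, -0.6, -3.4]
grip_width: 0.0198
grip_force: 58.0
```

```bash
python3 st.py;python3 tgt.py;python3 - <<'E'
from h import *
C=np.zeros((600,800,3),np.uint8)
w=cam("wrist");s=cam("scene");t=cam("top")
for n,c in(("w4",w),("s4",s),("t4",t)):np.savez(n,**{k:np.array(v) for k,v in c.items()})
C[:420,:560]=w["frame"]
C[420:,:300]=cv2.resize(s["frame"][235:355,140:290],(300,180)) if 0 else cv2.resize(s["frame"][245:335,160:310],(300,180))
C[:200,560:]=cv2.resize(t["frame"][130:230,300:420],(240,200))
C[420:,320:680]=cv2.resize(t["frame"][140:240,120:320],(360,180))
cv2.imwrite("pics/w4.png",C)
E
```

```text
time_s 24.85
joint_pos [-1.039, -0.293, 2.282, 0.847, 0.77, 0.216]
tcp_pos [0.499, -0.28, 0.183]
ee_rot [[0.699, -0.198, 0.687], [-0.14, -0.98, -0.14], [0.701, 0.001, -0.713]]
contact_force [0.602, -0.643, -3.4]
tilt 0.777 az -0.2 grip 0.01980843724686739 57.99884855747223
final [ 0.4986 -0.2801  0.1839] shift [ 0.4 -0.1 -0.8] way [ 77.6   0.1 -79.2] down110 [-77.1  -0.1  78.4]
```

View pics/w4.png

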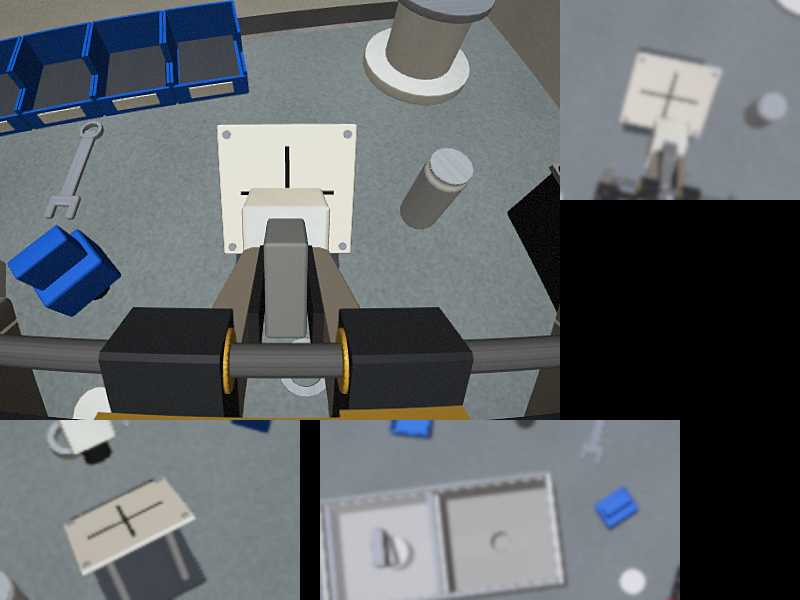

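The wrist view shows the head square over the plate, with the cross at (287,192), the plate corners at (218,125), (356,124), (350,253) and (225,254), and the head centred at column 286. The dock inset shows the guard shut over the round head. I'll check the geometry with these pixels.

Run:
```python
from h import *
c={k:v for k,v in np.load("w4.npz").items()};T=c["T"]
s=read_state();R=np.array(s["ee_rot"]);p=np.array(s["tcp_pos"])
img=np.array([(218,125),(356,124),(350,253),(225,254),(287,192)],float)
obj=np.array([(.065,.065,0),(.065,-.065,0),(-.065,-.065,0),(-.065,.065,0),(0,0,0)])
ok,rv,tv=cv2.solvePnP(obj,img,c["intrinsics"],np.array([float(c["k1"]),0,0,0]))
M=cv2.Rodrigues(rv)[0];F=np.diag([1,-1,-1.])
Rw=T[:3,:3]@F@M;tw=T[:3,:3]@F@tv.ravel()+T[:3,3]
print("plate pnp",tw.round(4),"n",Rw[:,2].round(3),"angle to tool",np.degrees(np.arccos(-Rw[:,2]@R[:,2])).round(2))
print("cross on plane z .072:",onz(c,287,192,.072).round(4))
n=np.array([-.694,.1357,.707])
# head predicted in tool: head z=-toolz, y=tool -y..., x=tool x ; lens at tcp+.077 z
lens=p+.077*R[:,2];Hx,Hy,Hz=R[:,0],-R[:,1],-R[:,2]
for q in[(31,24,24),(31,-24,24),(31,24,70),(31,-24,70),(25,10,107),(25,-10,107),(-25,10,107),(-25,-10,107)]:
    print(q,proj(c,lens+(Hx*q[0]+Hy*q[1]+Hz*q[2])/1000).round(1))
for C in((.6065,-.302,.072),tw):
    d=lens-np.array(C);print("dist",d@n,"lateral",(d-(d@n)*n).round(4))
    a=lens+R[:,2]*(d@n)/-(R[:,2]@n)-C;print("aim miss",a.round(4),"ang",np.degrees(np.arccos(-R[:,2]@n)))
```

```text
plate pnp [ 0.6091 -0.3039  0.067 ] n [-0.669  0.133  0.731] angle to tool 1.57
cross on plane z .072: [ 0.6062 -0.303   0.072 ]
(31, 24, 24) [250.2 183. ]
(31, -24, 24) [323.5 183. ]
(31, 24, 70) [241.6 201.7]
(31, -24, 70) [332.7 201.7]
(25, 10, 107) [264.2 238.2]
(25, -10, 107) [310.8 238.2]
(-25, 10, 107) [266.3 335.9]
(-25, -10, 107) [308.3 335.9]
dist 0.0796615122933318 lateral [ 0.0008 -0.0003  0.0008]
aim miss [ 0.0003 -0.0006  0.0004] ang 0.7900818763393628
dist 0.08525665549735639 lateral [0.0021 0.0009 0.0019]
aim miss [0.0016 0.0005 0.0015] ang 0.7900818763393628
```

Aim and distance agree. The housing edges sit about 4 px lower than predicted, so the head may have pitched slightly in the pads. I'll measure that with edge profiles.

Run:
```python
from h import *
from scipy.optimize import least_squares
c={k:v for k,v in np.load("w4.npz").items()};g=cv2.cvtColor(c["frame"],cv2.COLOR_BGR2GRAY).astype(float)
for u0,u1 in((258,264),(310,316),(280,294)):
    a=g[175:345,u0:u1].mean(1);d=np.diff(a);i=[k for k in range(1,len(d)-1) if abs(d[k])>7 and abs(d[k])>=abs(d[k-1]) and abs(d[k])>=abs(d[k+1])]
    print(u0,[(175+k+.5,round(d[k])) for k in i])
for v in(195,205,215,230,260,320):
    a=g[v,235:345];d=np.diff(a);i=[k for k in range(1,len(d)-1) if abs(d[k])>12 and abs(d[k])>=abs(d[k-1]) and abs(d[k])>=abs(d[k+1])]
    print("row",v,[(235+k+.5,round(d[k])) for k in i])
```

```text
258 [(187.5, -26), (206.5, 10), (241.5, -8), (244.5, -85), (322.5, 8), (325.5, 7), (332.5, 11), (341.5, -11)]
310 [(187.5, -26), (206.5, 8), (244.5, -41), (246.5, -71), (251.5, -10)]
280 [(187.5, 24), (206.5, 10), (217.5, -76), (243.5, 22), (245.5, -9), (337.5, 38), (342.5, -59)]
row 195 [(247.5, -32), (323.5, 91)]
row 205 [(243.5, -49), (245.5, 14), (325.5, -36), (327.5, 61)]
row 215 [(241.5, -76), (325.5, -14), (326.5, -14), (329.5, 138)]
row 230 [(241.5, -70), (265.5, -116), (302.5, -18), (305.5, 207), (324.5, -14), (329.5, 49)]
row 260 [(237.5, 43), (256.5, -71), (263.5, 75), (307.5, -58), (314.5, 65), (333.5, -31), (338.5, 59)]
row 320 [(245.5, -42), (259.5, -18), (263.5, 78), (304.5, -16), (307.5, -116), (312.5, 23), (325.5, 25), (338.5, -77)]
```

Every edge is offset by about the same ~3 px once the bevels are allowed for. That is a 1–2 mm calibration shift with no pitch slip. The head sits about 80 mm from the plate and is under 1° and 2 mm off. I'll let it settle and hand in.

Call:
move_arm --pt "0 0 0 0" --pt "0 0 0 0" --pt "0 0 0 0"

```text
time_s: 25.3
tcp_pos: [0.4988, -0.2802, 0.1833]
ee_rot: [[0.699, -0.198, 0.687], [-0.14, -0.98, -0.14], [0.701, 0.002, -0.713]]
contact_force: [-1.2, 0.8, -3.1]
grip_width: 0.0197
grip_force: 58.0
```

```bash
python3 -c "
from h import *
s=read_state();print(np.abs(s['dq']).max(),s['grip_width'],np.round(s['tcp_pos'],4),s['time_s'])
print(sign_off())"
```

```text
0.001897818733773291 0.019671353252545064 [ 0.4988 -0.2802  0.1833] 25.3
the job is handed in; nothing more can be done
None
```

Handed in at 25.3 s: the guard is at its stop over the round head, and the box head is held still about 8 cm from the white plate, aimed at its cross to within about 1° and 2 mm by my measurements; no verdict came back.

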